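# Reverse the ratchet and clamp the mended hippo

## Robot

A 6-joint arm with a two-finger parallel gripper is mounted at the origin on the work surface. World frame = base frame: x ahead of the robot, y to its left, z up, the work surface at z = 0. Lengths are in mm, angles in rad, forces in N, time in s.
With the tool pointing down it reaches from about 350 to 975 mm from the base axis. Payload 7.1 kg.
Tool frame: the origin (TCP) lies at the very end of the fingers, on their centre line; the grasp point (between the pads) lies 19 mm behind it; z points along the fingers, x is the direction in which the jaws open and shut, and the axes are right-handed (so a half turn about z gives the same grasp; the last joint's range is limited). The gripper opens to 88 mm and grips with 3 to 60 N. Pads are 20 mm wide; open, the fingers measure 115 mm over their backs; the gripper's body (75 mm by 178 mm) begins 61 mm behind the grasp point.
Start: joints at [-1.302, 0.423, 1.63, -0, 1.089, -0.019], TCP at [177.42, -599.272, 222.675] pointing down, gripper open.
Joint ranges: [-3, 3], [-0.9, 2.11], [0.09, 2.58], [-1.31, 4.45], [0.11, 2.69], [-2.54, 2.54]. Speed limits (rad/s): [2.39, 2.39, 3.01, 3.14, 3.14, 3.14].

## Interface

Orientations are given as a rotation vector (axis times angle).
In Python, from workcell import * gives the robot as it stands.
- The arm moves only by the tool arm_command, never from a script. Its argument "increments" is a list of rows, each a list of 2 entries, a list of its own where there are three numbers: the shift along the tool's x, y, z in cm, then the turn about the tool's z in degrees. In form: [[[dx, dy, dz], turn], ...]. A call has 1 to 20 rows; each row shifts and turns the pose as measured when the row begins, along the tool's axes as they then stand; what a row does not reach is not made up. A row lasts 1/10 s, in which the tool goes at most 50 mm and 8.59 degrees, less where a joint would pass 70% of its speed; a pose out of reach is approached as far as the arm can. A call is refused whole if a number of a shift passes 5 or a number of a turn 8.59, either way. A call with a gripper value outside its range is refused whole. "gripper" is the opening, from 0 (shut) to 1 (fully open), set as the call begins (left out, the last holds). The fingers move at their own pace and stop on an object; the grip force is fixed at half the most. Time passes only in rows, so rows that do not move let the fingers close. It gives the time, the measured TCP pose, the force and the opening at its end, in the units of the state.
- get_obs(): the state, without advancing time (a new reading comes with each control period).
- get_image(name): name is "scene" or "top"; returns the picture (400x640x3 uint8, red, green, blue); there is no depth.
- camera_params(name): a dict with "K" (3x3 intrinsics, pixels), "k1" (the pictures are not rectified: a ray, as slopes to the right and down, at radius r is drawn at 1 + k1 r^2 times it, then the intrinsics apply), "rvec" (rotation vector, rad) and "tvec" (3), from world to camera coordinates, as OpenCV has them. Camera axes: x right, y down, z forward; pixel columns grow to the right and rows downward; lengths in mm; the calibration is good to about 2 mm. A picture is of the moment at which its call begins. camera_params takes no time and is no camera call.
- close_job(): hands the job in, once; it reports no verdict.
The state is a dict: "t": time; "qpos": joint angles; "qvel": joint speeds; "joint_torque": joint torques, N m; "ee_pos": TCP position; "orientation": TCP orientation; "ft_force": force on the tool from outside, world axes, zero at the start; "moment": the same for the moment, N m; "width": finger opening in mm.
Only numpy, scipy, OpenCV 4.12 (cv2) and the standard library are available. Lean on these libraries where they do the work, as an engineer would, in place of code of your own. Each camera call takes 0.05 s, during which the arm holds its last target.

## Task

The glued wooden hippo stands loose in the small blue ratchet clamp, whose ratchet is still set to release. Flip the red pawl lever over to the tightening side (the green dot), then swing the ratchet handle to and fro so that its clockwise strokes close the jaw until the pads hold the hippo snugly: stop soon after you feel the handle stiffen, for too hard a squeeze splits the joint. Then let go; do not touch the hippo or push the jaw directly, and leave the other toys and the glue bottle where they are.

Things in the scene. Friction and masses are not known exactly. Their poses are not given: they have to be found in the camera images.
- clamp: Ratchet clamp fixed to the table: dark steel base 100 mm (x) by 235 mm (y -55 to +180) by 14 mm. Origin: on the table under the vertical screw axis; z up. Along +y from the axis: blue moving jaw, hippo, then a blue far pad bolted at a setting that differs by up to 12 mm each time and is not measured, so the end of travel must be felt.
- handle (a joint): Angle (rad) of the steel ratchet arm about the screw axis; grows clockwise seen from above; stops at -0.55 and +0.55; at 0 the arm points to the clamp's -y. Arm 22 mm wide, its top 64 mm above the table. Pawl on tightening: clockwise swings drive the screw (after up to 0.35 rad of lost motion to the next tooth), anticlockwise ones click back freely. Pawl on release: the other way round.
- knob_mid (a point): Middle of the black round knob upright on the arm's end, 155 mm from the screw axis: diameter 26 mm, from 65 to 115 mm above the table (this point at 91 mm). Spins freely on its own axis; straddle or pinch it from above. Clockwise it takes about 3.5 N while the jaw closes freely, plus 1.3 N per 10 N of squeeze on the hippo (6 to 10 N while moving is snug; standing still, friction carries part).
- pawl (a joint): Angle (rad) of the red pawl lever relative to the arm, sprung over centre; grows clockwise seen from above. -0.25 to -0.42: release (leans to the red dot, as at the start). +0.25 to +0.42: tightening (leans to the green dot). Past 0 it snaps over by itself. Needs 1 to 2 N at its tab; if its tooth jams under load, ease the handle a little the other way.
- pawl_tab (a point): Middle of the red upright post (diameter 11 mm, from 68 to 110 mm above the table, this point at 90 mm) on the end of the pawl lever, 45 mm from the lever's pivot, which lies on the arm 42 mm from the screw axis. To tighten it is pushed clockwise about the screw axis, 25 to 37 mm sideways. A 60 mm wide cross bar under it reaches 63 mm above the table.
- jaw: Blue moving jaw, 56 mm wide, top 66 mm above the table, with a sprung black rubber pad (15 N per mm). Origin: centre of the pad's face at rest, 44 mm above the table; it closes along the clamp's +y, 20 mm per rad of the screw, and stays where it is left. On letting go, a squeeze above 20 N springs back to 8 to 20 N. From touch to 120 N it advances about 7 to 9 mm.
- hippo: The purple-brown lacquered wooden hippo, loose on the base plate between the pads: 110 mm long (x, head to -x), 46 mm thick (y), 67 mm tall. Origin: centre of its underside, 14 mm above the table. Free gaps of some mm on both sides at the start. More than 120 N of squeeze splits it.
- tractor: Green die-cast toy tractor, 100 mm long, in the pine drawer. Leave alone.
- duck1: Orange rubber duck, 63 mm tall, in the drawer. Leave alone.
- duck2: Orange rubber duck on the table beyond the clamp. Leave alone.
- duck3: Orange rubber duck on the table left of the clamp. Leave alone.
- mouse: Chrome wind-up mouse, 50 mm tall with its key, beyond the clamp. Leave alone.
- glue: White glue bottle with a red cap, 110 mm tall, right of the clamp. Leave alone.
Mind the look-alikes: they are no part of the job. What is shaped like the hippo but yellow is not meant.

How it is judged (in metres and radians):
On the way, in this order (a step that is already met when the one before it is completed fails the run):
1. the pawl lever is snapped over to the tightening side (value of joint pawl above 0.2 rad), for 0.2 s.
2. the jaw squeezes the hippo with more than 10 N (contact force between jaw and hippo above 10 N), for 0.2 s.
At the end, for the whole second after the job is handed in: The pawl lever leans to the tightening side (above 0.2 rad), the jaw still squeezes the hippo with more than 6 N, and the hippo stands upright (within 0.1 rad) and still on the clamp's base plate (contact force between jaw and hippo above 6 N and value of joint pawl above 0.2 rad and angle between hippo's own z axis and vertical below 0.1 rad and linear speed of hippo below 0.01 m/s and z of hippo in the frame of clamp below 0.022 m); the robot touches nothing.
It fails at once if the hippo is squeezed with more than 120 N (contact force between jaw and hippo above 120 N).
It fails at once if the robot touches the hippo (contact force between any of the fingers, the arm and hippo above 0.5 N).
It fails at once if the robot pushes on the jaw itself (contact force between any of the fingers, the arm and jaw above 1 N).
It fails at once if a bystander is moved by more than 20 mm (distance of any of tractor, duck1, duck2, duck3, mouse, glue from where it was at the start of the episode above 0.02 m).
It also fails if it takes over 54 s, if anything falls off the work surface, if the arm or the gripper's body presses on something with over 40 N, if the wrist force passes 120 N, or if a joint passes its speed limit or range.

## Working session

There is one attempt and no reset: what is moved stays moved. The work goes in short steps, Python scripts to look and compute and a tool call to move; the robot and the scene stay as the last step left them, time stands still between calls to the robot, and variables do not carry over. Pictures are saved under pics/ and viewed, and the job is handed in when it is done.

Besides the shell and the picture viewer there is one more tool, called after "Request:" by a JSON object that holds its "api" and its "payload", one argument or row to a line. arm_command: Moves the arm, as the interface text tells. Its arguments: {"type":"object","properties":{"increments":{"type":"array","items":{"type":"array"}},"gripper":{"type":"number"}},"required":["increments"]}

```bash
mkdir -p pics; python3 - <<'E'
from workcell import *
import cv2
for n in ("scene","top"):
    im=get_image(n); cv2.imwrite(f"pics/{n}0.png",im[:,:,::-1])
    p=camera_params(n); print(n,p)
o=get_obs(); print(o)
E
```

```text
scene {'K': array([[441.63391292,   0.        , 319.06904705],
       [  0.        , 441.63391292, 194.18614098],
       [  0.        ,   0.        ,   1.        ]]), 'k1': -0.07576414488911094, 'rvec': array([ 2.29927049,  0.63972731, -0.25469992]), 'tvec': array([-506.92969173, -148.21184533, 1432.57990911])}
top {'K': array([[387.19027269,   0.        , 320.5851864 ],
       [  0.        , 387.19027269, 201.65046377],
       [  0.        ,   0.        ,   1.        ]]), 'k1': -0.02266859012706293, 'rvec': array([ 2.13388213, -2.12528336,  0.17365932]), 'tvec': array([  36.69656723,  579.73225772, 1071.73643112])}
{'t': 0.1, 'qpos': array([-1.30198581e+00,  4.23738302e-01,  1.63059960e+00, -2.27478598e-05,
        1.08856816e+00, -1.90083394e-02]), 'qvel': array([ 0.00078826, -0.00155371, -0.0014841 ,  0.00052888,  0.00060416,
        0.00039105]), 'joint_torque': array([-6.05052210e-04, -5.45616281e+01, -2.74325198e+01,  6.44912012e-02,
        1.87614129e-02, -6.69795099e-06]), 'ee_pos': array([ 177.29799638, -598.81810676,  222.00121728]), 'orientation': array([-2.51643899e+00,  1.87940793e+00,  1.64820644e-03]), 'ft_force': array([ 0.12681224,  0.03987545, -0.02352822]), 'moment': array([ 0.04251045,  0.00156158, -0.00921985]), 'width': 87.73935856062626}
```

View pics/scene0.png

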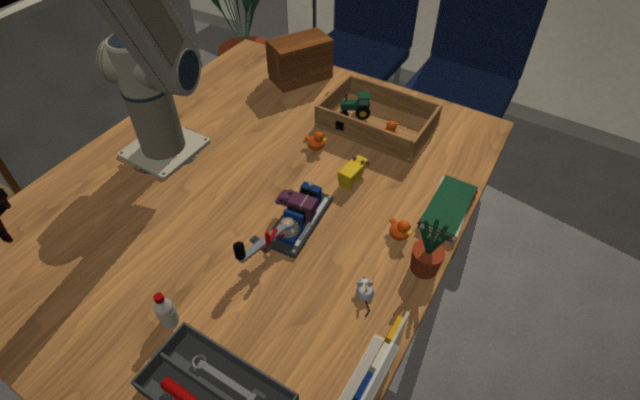

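View pics/top0.png

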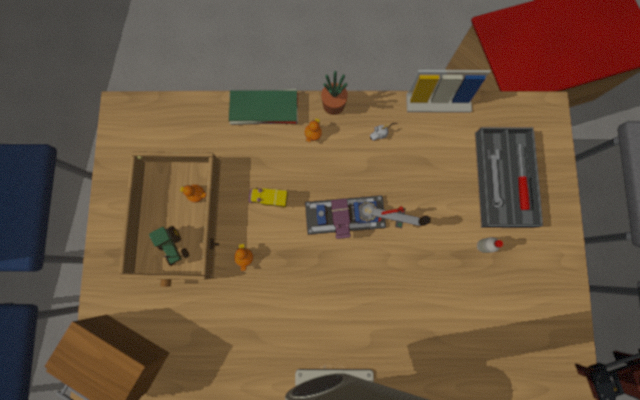

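The candidates in the top view are:
- Red tab: near (400,210). It could be confused with the glue cap (498,244) or the red screwdriver (523,190).
- Black knob: (424,220).
- Hippo: purple at (341,217). The yellow look-alike is at (270,197).

I choose the tab and knob on the blue clamp, and will check that in a close crop.

```bash
cat > h.py <<'E'
import numpy as np, cv2
from workcell import *
def cam(n):
    p=camera_params(n);R=cv2.Rodrigues(p['rvec'])[0];return p['K'],p['k1'],R,np.array(p['tvec']).reshape(3)
def ray(n,u,v):
    K,k1,R,t=cam(n)
    d=cv2.undistortPoints(np.array([[[u,v]]],float),K,np.array([k1,0,0,0.]))[0,0]
    return -R.T@t, R.T@np.array([d[0],d[1],1.])
def onz(n,u,v,z):
    c,d=ray(n,u,v);return c+d*(z-c[2])/d[2]
def proj(n,P):
    K,k1,R,t=cam(n)
    return cv2.projectPoints(np.array(P,float).reshape(-1,1,3),cv2.Rodrigues(R)[0],t,K,np.array([k1,0,0,0.]))[0].reshape(-1,2)
def tri(a,b):
    (c1,d1),(c2,d2)=a,b
    s=np.linalg.lstsq(np.c_[d1,-d2],c2-c1,rcond=None)[0]
    p,q=c1+d1*s[0],c2+d2*s[1];return (p+q)/2,np.linalg.norm(p-q)
def crop(n,x0,y0,w,h,f,out):
    im=get_image(n);c=im[y0:y0+h,x0:x0+w,::-1]
    cv2.imwrite(out,cv2.resize(c,None,fx=f,fy=f,interpolation=cv2.INTER_CUBIC));return im
E
python3 - <<'E'
from h import *
crop("top",295,180,145,75,5,"pics/ct0.png")
crop("scene",220,170,130,100,6,"pics/cs0.png")
E
```

```text
(no output)
```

View pics/ct0.png

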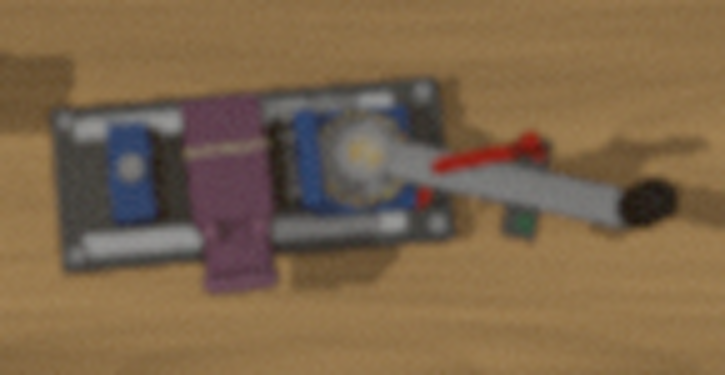

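View pics/cs0.png

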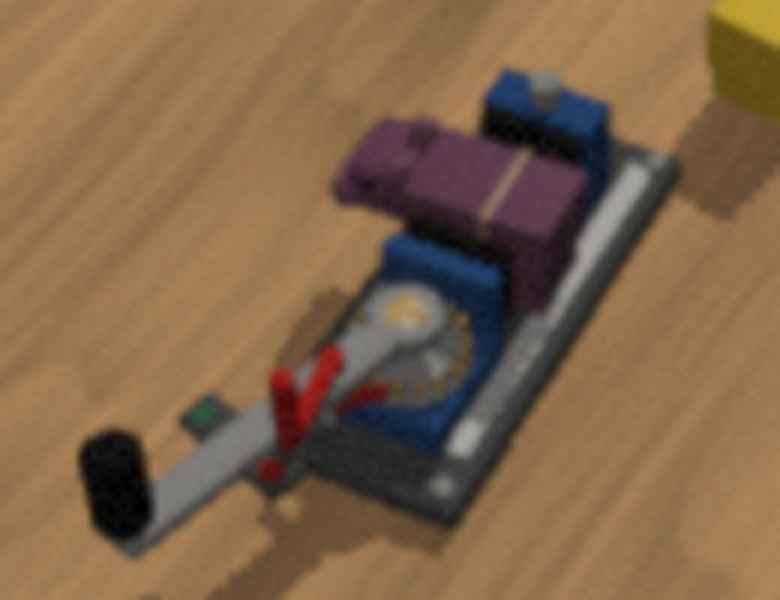

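```bash
cat > meas.py <<'E'
from h import *
def masks(n):
    im=get_image(n);hsv=cv2.cvtColor(im,cv2.COLOR_RGB2HSV);return im,hsv
def clamp():
    C=lambda x,y:(295+(x+.5)/5-.5,180+(y+.5)/5-.5)
    cs=[onz("top",*C(*p),14) for p in [(53,110),(438,80),(455,235),(66,270)]]
    return cs
E
python3 - <<'E'
from meas import *
cs=np.array(clamp());print(cs.round(1))
print([np.linalg.norm(cs[i]-cs[i-1]).round(1) for i in range(4)])
ydir=((cs[0]+cs[3])-(cs[1]+cs[2]))[:2];ydir/=np.linalg.norm(ydir);print("ydir",ydir)
ctr=cs.mean(0)[:2];ax=ctr-ydir*62.5;print("axis from base",ax)
C=lambda x,y:(295+(x+.5)/5-.5,180+(y+.5)/5-.5)
S=lambda x,y:(220+(x+.5)/6-.5,170+(y+.5)/6-.5)
print("cap",tri(ray("top",*C(364,152)),ray("scene",*S(408,308))))
print("tabtop",tri(ray("top",*C(536,143)),ray("scene",*S(283,378))))
# knob blobs
for n,w in (("top",(410,205,440,235)),("scene",(228,235,255,265))):
    im=get_image(n);x0,y0,x1,y1=w
    g=im[y0:y1,x0:x1].max(2)<45
    nn,l,st,ce=cv2.connectedComponentsWithStats(g.astype(np.uint8));
    for i in range(1,nn):
        if st[i,4]>15:print(n,st[i],ce[i]+[x0,y0])
for n,w in (("top",(375,195,412,228)),("scene",(255,225,290,255))):
    im=get_image(n).astype(int);x0,y0,x1,y1=w;s=im[y0:y1,x0:x1]
    g=(s[...,0]>90)&(s[...,0]>2.2*s[...,1])
    nn,l,st,ce=cv2.connectedComponentsWithStats(g.astype(np.uint8));
    for i in range(1,nn):
        if st[i,4]>3:
            ys,xs=np.where(l==i);print(n,st[i],ce[i]+[x0,y0])
E
```

```text
[[ 585.6   85.3   14. ]
 [ 604.7 -145.2   14. ]
 [ 511.5 -153.1   14. ]
 [ 490.    76.6   14. ]]
[np.float64(96.1), np.float64(231.2), np.float64(93.5), np.float64(230.7)]
ydir [-0.08787795  0.99613125]
axis from base [553.44444957 -96.37325065]
cap (array([553.20843183, -93.87112477,  67.03916554]), np.float64(0.577124638322576))
tabtop (array([ 553.05842205, -181.51447187,  111.46672933]), np.float64(3.7991060153951586))
top [ 9 12 10  8 53] [423.73584906 220.45283019]
scene [  6   7  11  18 153] [239.01960784 250.67320261]
top [ 7 12 22  7 62] [393.51612903 210.40322581]
top [ 4 23  2  3  6] [379.5 219. ]
scene [10  3 12 13 63] [271.04761905 233.80952381]
```

```bash
python3 - <<'E'
from meas import *
k,e=tri(ray("top",423.7+.5,220.5),ray("scene",239.0,250.7));print("knob",k,e)
for z in (115,105,91): print(z,onz("top",424.8,220.3,z))
ax=np.array([553.3,-95.]);d=k[:2]-ax;print(np.linalg.norm(d),"head",np.degrees(np.arctan2(d[1],d[0])))
yaw=np.arctan2(.0879,.9961);th=(-np.pi/2+yaw)-np.arctan2(d[1],d[0]);print("yaw",yaw,"theta",th)
def kn(th,r=155): 
    a=-np.pi/2+yaw-th;return ax+r*np.array([np.cos(a),np.sin(a)])
P=kn(th);print("pred",P,proj("top",[*P,91]),proj("scene",[*P,91]))
a=-np.pi/2+yaw-th
piv=kn(th,42)
for p in (-.42,-.35,-.25,.3):
    t=piv+45*np.array([np.cos(a-p),np.sin(a-p)]);print(p,t,proj("top",[*t,110]),proj("scene",[*t,110]))
o=get_obs();R=cv2.Rodrigues(o['orientation'])[0];print(o['ee_pos'],"xhead",np.degrees(np.arctan2(R[1,0],R[0,0])))
E
```

```text
knob [ 520.46236771 -247.29489488   92.81579812] 0.2234815559382349
115 [ 518.20940852 -243.20290404  115.        ]
105 [ 519.44061295 -245.83911637  105.        ]
91 [ 521.16429916 -249.52981363   91.        ]
155.79488149439965 head -102.16776034354615
yaw 0.08801616316534379 theta 0.30038364375382054
pred [ 520.62990868 -246.51787067] [[423.71929715 220.48868917]] [[239.31229155 250.97285596]]
-0.42 [ 553.72393231 -180.08993169] [[400.69430934 207.5148809 ]] [[266.58032147 232.77930346]]
-0.35 [ 550.62138752 -180.63091667] [[400.92687557 208.63963362]] [[265.38712975 232.40368509]]
-0.25 [ 546.14052281 -181.02459439] [[401.12094729 210.26553506]] [[263.76291369 231.75423326]]
0.3 [ 522.38656541 -175.27783935] [[399.26949645 218.91375852]] [[257.17414106 226.19799719]]
[ 177.40054421 -599.20461978  222.56223791] xhead -73.51080981627304
```

Request:
{"api": "arm_command", "payload": {
  "increments": [
    [[-2.3,-3.7,0],-4.7],
    [[-2.6,-3.5,0],-4.7],
    [[-2.9,-3.2,0],-4.7],
    [[-3.1,-3.0,0],-4.7],
    [[-3.4,-2.7,0],-4.7],
    [[-3.6,-2.4,0],-4.7],
    [[-3.8,-2.1,0],-4.7],
    [[-3.9,-1.8,0],-4.7],
    [[-4.0,-1.5,0],-4.7],
    [[-4.1,-1.1,0],-4.7],
    [[-4.2,-0.8,0],-4.7],
    [[-4.3,-0.4,0],-4.7]
  ],
  "gripper": 0.6
}}

```text
t: 1.6
ee_pos: [92.9, -161.0, 219.5]
orientation: [3.111, -0.396, 0.007]
ft_force: [-0.6, -1.7, 1.0]
width: 52.5
```

I rotated the shift the wrong way between rows, so the tool ended near the base. It touched nothing. I'll compute moves with a helper from here.

```bash
cat >> h.py <<'E'
def to(x,y,z,head=None):
    o=get_obs();R=cv2.Rodrigues(o['orientation'])[0];h=np.degrees(np.arctan2(R[1,0],R[0,0]))
    d=R.T@(np.array([x,y,z])-o['ee_pos'])/10
    print("t",o['t'],"pos",o['ee_pos'].round(1),"xhead",h.round(1),"zaxis",R[:,2].round(3),"delta cm tool",d.round(2),"turn",None if head is None else round(((h-head)+180)%360-180,1),"q",o['qpos'].round(2),"F",o['ft_force'].round(1))
E
python3 -c "
from h import *
to(552,-180,220,-12)"
```

```text
t 1.6 pos [  92.9 -161.   219.5] xhead -14.5 zaxis [ 0.004 -0.006 -1.   ] delta cm tool [44.92 -9.67  0.13] turn -2.5 q [-1.11 -0.36  2.45  0.    1.04 -0.86] F [-0.6 -1.7  1. ]
```

Request:
{"api": "arm_command", "payload": {
  "increments": [
    [[3.74,-0.8,0],0],
    [[3.74,-0.8,0],0],
    [[3.74,-0.8,0],0],
    [[3.74,-0.8,0],0],
    [[3.74,-0.8,0],0],
    [[3.74,-0.8,0],0],
    [[3.74,-0.8,0],0],
    [[3.74,-0.8,0],0],
    [[3.74,-0.8,0],0],
    [[3.74,-0.8,0],0],
    [[3.74,-0.8,0],0],
    [[3.74,-0.8,0],0],
    [[0,0,0],-2.5]
  ],
  "gripper": 0.6
}}

```text
t: 2.9
ee_pos: [557.5, -204.5, 230.2]
orientation: [3.093, -0.395, 0.036]
ft_force: [-0.6, -0.4, -0.6]
width: 52.9
```

```bash
python3 -c "
from h import *
to(552,-180,76,-12)"
```

```text
t 2.9 pos [ 557.5 -204.5  230.2] xhead -14.5 zaxis [ 0.02  -0.026 -0.999] delta cm tool [-1.54 -2.55 15.34] turn -2.5 q [-0.36  0.36  1.71 -0.02  1.04 -0.1 ] F [-0.6 -0.4 -0.6]
```

Request:
{"api": "arm_command", "payload": {
  "increments": [
    [[-1.5,-2.5,1],-2.5],
    [[0,0,0],0],
    [[0,0,0],0]
  ]
}}

```text
t: 3.2
ee_pos: [551.2, -176.4, 218.6]
orientation: [3.101, -0.323, 0.036]
ft_force: [0.5, -0.1, 0.5]
width: 52.9
```

```bash
python3 -c "
from h import *
to(552,-180,76,-12)"
```

```text
t 3.2 pos [ 551.2 -176.4  218.6] xhead -11.9 zaxis [ 0.02  -0.026 -0.999] delta cm tool [-0.21  0.03 14.27] turn 0.1 q [-0.32  0.35  1.76 -0.02  1.01 -0.1 ] F [ 0.5 -0.1  0.5]
```

Request:
{"api": "arm_command", "payload": {
  "increments": [
    [[0,0,3],0],
    [[0,0,3],0],
    [[0,0,3],0],
    [[0,0,2.5],0],
    [[0,0,1.5],0],
    [[0,0,1],0],
    [[0,0,0],0]
  ]
}}

```text
t: 3.9
ee_pos: [558.3, -185.2, 78.4]
orientation: [3.097, -0.331, 0.051]
ft_force: [-0.6, 0.1, 1.6]
width: 53.1
```

```bash
python3 -c "
from h import *
to(552,-180,76,-12)
crop('top',295,180,145,75,5,'pics/ct1.png')
crop('scene',220,150,130,100,6,'pics/cs1.png')"
```

```text
t 3.9 pos [ 558.3 -185.2   78.4] xhead -12.2 zaxis [ 0.03  -0.03  -0.999] delta cm tool [-0.74 -0.38  0.21] turn -0.2 q [-0.33  0.55  1.82 -0.03  0.73 -0.1 ] F [-0.6  0.1  1.6]
```

View pics/cs1.png

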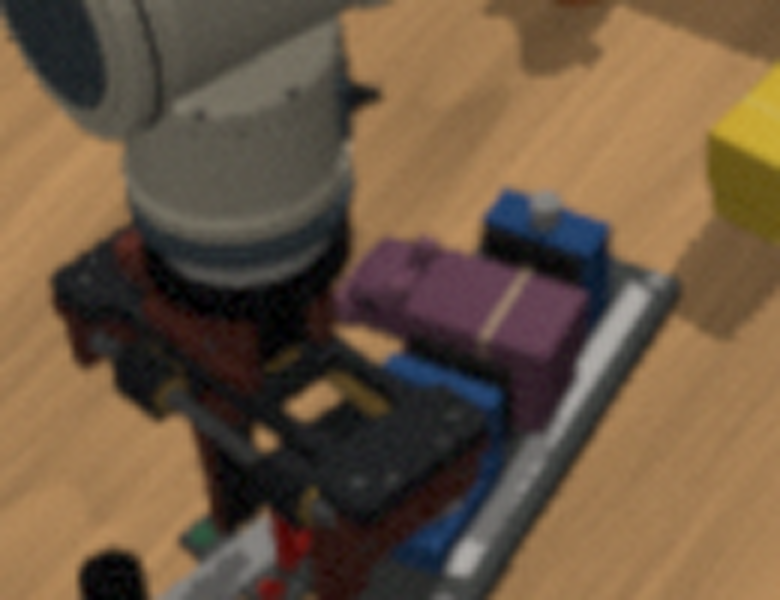

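Request:
{"api": "arm_command", "payload": {
  "increments": [
    [[-0.9,-0.4,0.1],0],
    [[-0.9,0,0],0],
    [[-0.8,0,0],0],
    [[-0.7,0,0],2],
    [[-0.7,0,0],2],
    [[0,0,0],0]
  ]
}}

```text
t: 4.6
ee_pos: [520.2, -172.6, 81.6]
orientation: [3.081, -0.441, 0.07]
ft_force: [1.1, -0.1, -0.4]
width: 52.8
```

```bash
python3 -c "
from h import *
to(552,-180,76,-12)
crop('scene',220,150,130,130,4,'pics/cs2.png')"
```

```text
t 4.6 pos [ 520.2 -172.6   81.6] xhead -16.3 zaxis [ 0.041 -0.034 -0.999] delta cm tool [ 3.23 -0.2   0.72] turn -4.3 q [-0.33  0.5   1.92 -0.03  0.67 -0.02] F [ 1.1 -0.1 -0.4]
```

View pics/cs2.png

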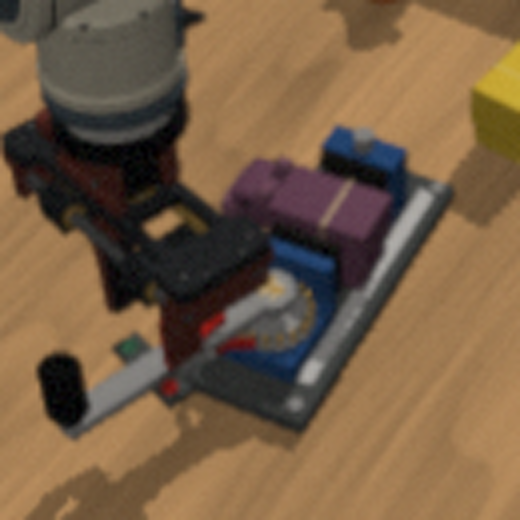

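Request:
{"api": "arm_command", "payload": {
  "increments": [
    [[-0.8,0,0.2],3],
    [[-0.8,0,0.1],3],
    [[-0.8,0,0.1],3],
    [[0,0,0],0]
  ]
}}

```text
t: 5.05
ee_pos: [499.3, -165.2, 78.0]
orientation: [3.04, -0.683, 0.081]
ft_force: [0.3, 0.1, 0.2]
width: 52.6
```

Request:
{"api": "arm_command", "payload": {
  "increments": [
    [[-0.6,-0.1,0.1],3],
    [[-0.6,-0.1,0.1],3],
    [[0,0,0],0]
  ]
}}

```text
t: 5.35
ee_pos: [491.6, -158.7, 76.3]
orientation: [3.003, -0.838, 0.088]
ft_force: [0.1, -0.2, -0.0]
width: 52.7
```

```bash
python3 -c "
from h import *
to(552,-180,76,-12)
crop('scene',220,150,130,130,4,'pics/cs3.png')"
```

```text
t 5.35 pos [ 491.6 -158.7   76.3] xhead -31.2 zaxis [ 0.049 -0.037 -0.998] delta cm tool [ 6.25 -1.3   0.4 ] turn -19.2 q [-0.32  0.48  1.99 -0.03  0.61  0.25] F [ 0.1 -0.2 -0. ]
```

View pics/cs3.png

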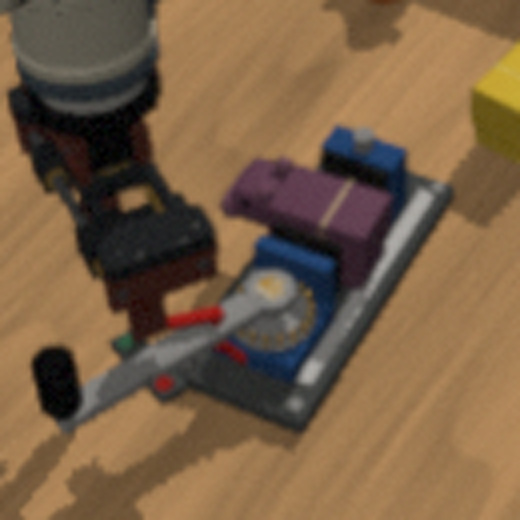

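The lever now leans left of the arm, towards the green dot at (125,342). The tab post is hidden behind the finger. I'll lift off and measure.

Request:
{"api": "arm_command", "payload": {
  "increments": [
    [[0.5,0,-0.5],0],
    [[0,0,-3],0],
    [[0,0,-4],0],
    [[3,4,-2],0],
    [[2,4,0],0],
    [[0,0,0],0]
  ]
}}

```text
t: 6.0
ee_pos: [498.2, -253.0, 180.8]
orientation: [3.008, -0.812, 0.095]
ft_force: [-0.2, -0.5, 0.2]
width: 52.6
```

```bash
python3 -c "
from h import *
to(552,-180,76,-12)
crop('top',295,180,145,75,5,'pics/ct4.png')
crop('scene',220,150,130,130,4,'pics/cs4.png')"
```

```text
t 6.0 pos [ 498.2 -253.   180.8] xhead -30.2 zaxis [ 0.052 -0.04  -0.998] delta cm tool [ 0.3  -9.1  10.45] turn -18.2 q [-0.49  0.35  1.85 -0.01  0.87  0.05] F [-0.2 -0.5  0.2]
```

View pics/cs4.png

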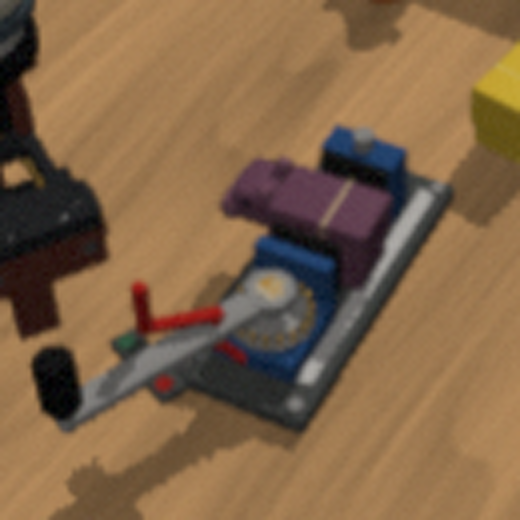

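View pics/ct4.png

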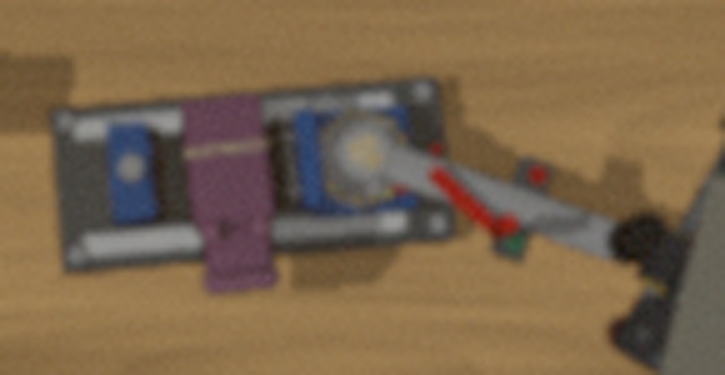

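The pawl is flipped: the tab is over the green dot at (505,225) in the top crop. Next I measure the handle angle.

```bash
cat >> h.py <<'E'
ax=np.array([553.3,-95.]);yaw=0.088
def kn(th,r=155):
    a=-np.pi/2+yaw-th;return ax+r*np.array([np.cos(a),np.sin(a)])
def knobscene(x0=222,y0=220,x1=262,y1=275):
    im=get_image("scene");g=im[y0:y1,x0:x1].max(2)<45
    nn,l,st,ce=cv2.connectedComponentsWithStats(g.astype(np.uint8))
    for i in range(1,nn):
        if st[i,4]>60:
            c=ce[i]+[x0,y0];P=onz("scene",*c,92);d=P[:2]-ax;th=(-np.pi/2+yaw)-np.arctan2(d[1],d[0])
            print("knob px",c.round(1),"n",st[i,4],"P",P.round(1),"r",np.linalg.norm(d).round(1),"theta",th.round(3))
E
python3 -c "
from h import *
knobscene()
for t in (.3,.4,.45,.5,.55):print(t,kn(t))
to(*kn(.42),82,-85+24-10)"
```

```text
knob px [227.8 225.2] n 95 P [ 447.6 -199.2   92. ] r 148.4 theta 0.88
knob px [233.9 245.3] n 152 P [ 499.9 -240.6   92. ] r 155.1 theta 0.44
0.3 [ 520.68559076 -246.52986607]
0.4 [ 505.72078271 -242.51683999]
0.45 [ 498.40747523 -239.9545126 ]
0.5 [ 491.23137047 -237.02987442]
0.55 [ 484.21040496 -233.75023552]
t 6.15 pos [ 496.9 -248.5  178.9] xhead -30.1 zaxis [ 0.049 -0.036 -0.998] delta cm tool [-0.42 -0.97  9.67] turn 40.9 q [-0.48  0.35  1.86 -0.01  0.87  0.05] F [-0.1  1.  -0.6]
```

Request:
{"api": "arm_command", "payload": {
  "increments": [
    [[0,-0.7,2],-5],
    [[0,0,0],-5],
    [[0,0,0],0]
  ]
}}

```text
t: 6.45
ee_pos: [500.9, -239.5, 157.2]
orientation: [3.069, -0.529, 0.08]
ft_force: [-0.8, -1.2, 0.2]
width: 52.8
```

```bash
python3 -c "
from h import *
to(500,-240.5,78,-20.2)"
```

```text
t 6.45 pos [ 500.9 -239.5  157.2] xhead -19.5 zaxis [ 0.046 -0.034 -0.998] delta cm tool [-0.48 -0.01  7.91] turn 0.7 q [-0.46  0.39  1.87 -0.01  0.83 -0.11] F [-0.8 -1.2  0.2]
```

Request:
{"api": "arm_command", "payload": {
  "increments": [
    [[-0.4,0,2],0],
    [[0,0,2],0],
    [[0,0,2],0],
    [[0,0,1.5],0],
    [[0,0,0.5],0],
    [[0,0,0],0]
  ]
}}

```text
t: 7.05
ee_pos: [500.8, -235.0, 74.1]
orientation: [3.07, -0.537, 0.075]
ft_force: [-0.4, 0.9, -0.3]
width: 52.6
```

```bash
python3 -c "
from h import *
to(500,-240.5,78,-20.2)"
```

```text
t 7.05 pos [ 500.8 -235.    74.1] xhead -19.8 zaxis [ 0.043 -0.032 -0.999] delta cm tool [ 0.13  0.56 -0.38] turn 0.4 q [-0.45  0.52  1.91 -0.02  0.66 -0.1 ] F [-0.4  0.9 -0.3]
```

Request:
{"api": "arm_command", "payload": {
  "increments": [
    [[0,0.5,-0.3],0],
    [[0,0,0],0],
    [[0,0,0],0],
    [[0,0,0],0]
  ],
  "gripper": 0.39
}}

```text
t: 7.45
ee_pos: [500.1, -240.0, 79.9]
orientation: [3.069, -0.538, 0.08]
ft_force: [-0.3, -0.2, 0.8]
width: 34.8
```

Request:
{"api": "arm_command", "payload": {
  "increments": [
    [[1.03,-0.03,0],-3.8],
    [[1.03,-0.03,0],-3.8],
    [[1.03,-0.03,0],-3.8],
    [[1.03,-0.03,0],-3.8],
    [[1.03,-0.03,0],-3.8]
  ]
}}

```text
t: 7.95
ee_pos: [548.4, -248.9, 83.1]
orientation: [3.11, -0.008, 0.065]
ft_force: [-1.5, -0.7, -1.5]
width: 34.1
```

```bash
cat >> h.py <<'E'
def st():
    o=get_obs();R=cv2.Rodrigues(o['orientation'])[0];h=np.degrees(np.arctan2(R[1,0],R[0,0]))
    d=o['ee_pos'][:2]-ax;r=np.linalg.norm(d);th=(-np.pi/2+yaw)-np.arctan2(d[1],d[0])
    t=np.array([np.sin(-th+yaw-0)*0,0])
    a=-np.pi/2+yaw-th;t=np.array([np.sin(a),-np.cos(a)]) # cw
    f=o['ft_force'];print("t %.2f r %.1f th %.3f z %.1f head-err %.1f  Fcw-resist %.2f Frad %.2f Fz %.2f w %.1f"%(o['t'],r,th,o['ee_pos'][2],h-(np.degrees(a)+90),-f[:2]@t,f[:2]@(d/r),f[2],o['width']))
E
python3 -c "
from h import *
st();knobscene()"
```

```text
t 7.95 r 154.0 th 0.120 z 83.1 head-err 1.6  Fcw-resist -1.48 Frad 0.76 Fz -1.47 w 34.1
knob px [245.1 239.3] n 997 P [ 511.6 -212.3   92. ] r 124.5 theta 0.43
```

Request:
{"api": "arm_command", "payload": {
  "increments": [
    [[1.03,-0.0,0.08],-3.8],
    [[1.03,-0.03,0.08],-3.8],
    [[1.03,-0.03,0.08],-3.8],
    [[1.03,-0.03,0.08],-3.8],
    [[1.03,-0.03,0.05],-3.8],
    [[1.03,-0.03,0.05],-3.8],
    [[1.03,-0.03,0.05],-3.8],
    [[1.03,-0.03,0.05],-3.8],
    [[1.03,-0.03,0.05],-3.8],
    [[0.3,0,0],0]
  ]
}}

```text
t: 9.0
ee_pos: [639.2, -221.7, 82.5]
orientation: [2.958, 0.921, 0.044]
ft_force: [-1.3, -1.3, -0.9]
width: 34.4
```

```bash
python3 -c "
from h import *
st();crop('scene',220,150,130,130,4,'pics/cs5.png')"
```

```text
t 9.00 r 153.1 th -0.508 z 82.5 head-err 0.5  Fcw-resist -1.82 Frad 0.34 Fz -0.93 w 34.4
```

View pics/cs5.png

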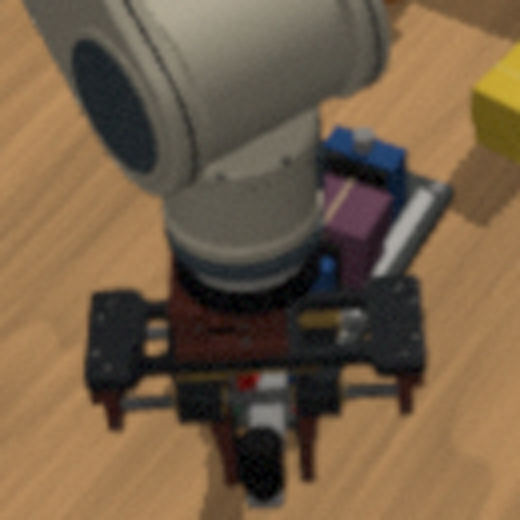

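Request:
{"api": "arm_command", "payload": {
  "increments": [
    [[-1.03,-0.02,0],3.8],
    [[-1.03,-0.0,0],3.8],
    [[-1.03,-0.0,0],3.8],
    [[-1.03,-0.0,0],3.8],
    [[-1.03,-0.0,0],3.8]
  ]
}}

```text
t: 9.55
ee_pos: [592.3, -244.9, 82.3]
orientation: [3.079, 0.38, 0.062]
ft_force: [1.9, 1.3, 0.6]
width: 34.0
```

```bash
python3 -c "
from h import *
st()"
```

```text
t 9.55 r 154.9 th -0.167 z 82.3 head-err -0.5  Fcw-resist 2.19 Frad -0.80 Fz 0.56 w 34.0
```

Request:
{"api": "arm_command", "payload": {
  "increments": [
    [[-1.03,-0.0,0],3.8],
    [[-1.03,-0.0,0],3.8],
    [[-1.03,-0.0,0],3.8]
  ]
}}

```text
t: 9.85
ee_pos: [562.5, -251.4, 82.1]
orientation: [3.105, 0.044, 0.078]
ft_force: [3.2, 0.3, -1.2]
width: 34.1
```

```bash
python3 -c "
from h import *
st()"
```

```text
t 9.85 r 156.7 th 0.030 z 82.1 head-err -1.7  Fcw-resist 3.17 Frad -0.13 Fz -1.23 w 34.1
```

Now driving freely at about 3.2 N.

Request:
{"api": "arm_command", "payload": {
  "increments": [
    [[-1.03,-0.03,0],3.8],
    [[-1.03,-0.03,0],3.8]
  ]
}}

```text
t: 10.05
ee_pos: [542.7, -251.8, 82.0]
orientation: [3.102, -0.181, 0.09]
ft_force: [4.8, -0.1, -1.7]
width: 34.3
```

```bash
python3 -c "
from h import *
st()"
```

```text
t 10.05 r 157.1 th 0.156 z 82.0 head-err -2.7  Fcw-resist 4.79 Frad -0.19 Fz -1.66 w 34.3
```

Request:
{"api": "arm_command", "payload": {
  "increments": [
    [[-1.03,-0.05,0],3.8],
    [[-1.03,-0.05,0],3.8]
  ]
}}

```text
t: 10.25
ee_pos: [523.6, -249.0, 81.8]
orientation: [3.083, -0.405, 0.103]
ft_force: [3.4, -0.2, -0.8]
width: 34.2
```

```bash
python3 -c "
from h import *
st()"
```

```text
t 10.25 r 156.9 th 0.279 z 81.8 head-err -4.0  Fcw-resist 3.41 Frad -0.44 Fz -0.83 w 34.2
```

Request:
{"api": "arm_command", "payload": {
  "increments": [
    [[-1.03,-0.05,0],3.8],
    [[-1.03,-0.05,0],3.8]
  ]
}}

```text
t: 10.45
ee_pos: [505.5, -243.6, 81.6]
orientation: [3.048, -0.628, 0.117]
ft_force: [3.7, -1.2, -0.0]
width: 34.2
```

```bash
python3 -c "
from h import *
st();crop('scene',220,150,130,130,4,'pics/cs6.png');crop('top',295,180,145,75,5,'pics/ct6.png')"
```

```text
t 10.45 r 156.1 th 0.399 z 81.6 head-err -5.4  Fcw-resist 3.85 Frad 0.06 Fz -0.05 w 34.2
```

View pics/ct6.png

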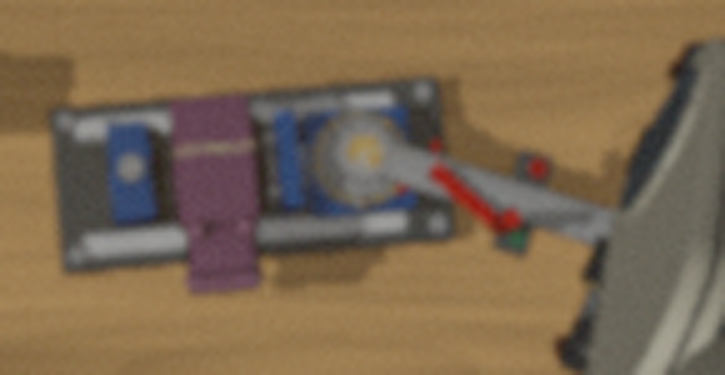

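View pics/cs6.png

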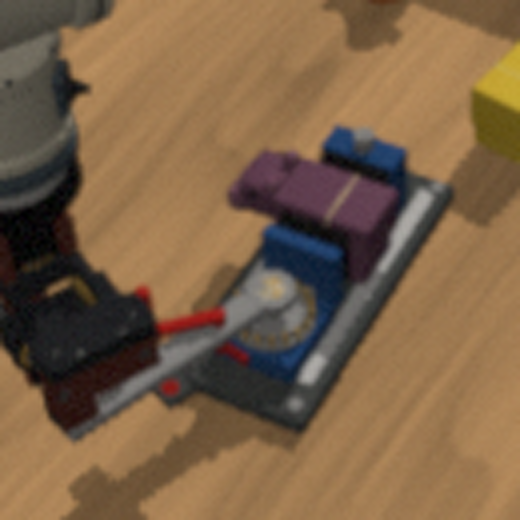

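Request:
{"api": "arm_command", "payload": {
  "increments": [
    [[-1.0,-0.05,0],3.0]
  ]
}}

```text
t: 10.65
ee_pos: [497.3, -239.8, 81.5]
orientation: [3.033, -0.704, 0.121]
ft_force: [3.2, -0.8, 1.1]
width: 34.2
```

```bash
python3 -c "
from h import *
st()"
```

```text
t 10.65 r 155.3 th 0.457 z 81.5 head-err -5.0  Fcw-resist 3.25 Frad -0.37 Fz 1.12 w 34.2
```

Request:
{"api": "arm_command", "payload": {
  "increments": [
    [[-0.7,-0.05,0],2.0]
  ]
}}

```text
t: 10.75
ee_pos: [492.1, -237.0, 81.5]
orientation: [3.02, -0.76, 0.126]
ft_force: [4.2, -1.3, -2.6]
width: 34.4
```

```bash
python3 -c "
from h import *
st()"
```

```text
t 10.75 r 154.6 th 0.495 z 81.5 head-err -4.9  Fcw-resist 4.36 Frad -0.50 Fz -2.56 w 34.4
```

Request:
{"api": "arm_command", "payload": {
  "increments": [
    [[1.03,-0.05,0],-4.2],
    [[1.03,-0.03,0],-4.2],
    [[1.03,-0.03,0],-4.2],
    [[1.03,-0.03,0],-4.2],
    [[1.03,-0.03,0],-4.2],
    [[1.03,-0.03,0],-4.2],
    [[1.03,-0.03,0.04],-4.2],
    [[1.03,-0.03,0.04],-4.2],
    [[1.03,-0.03,0.04],-3.8],
    [[1.03,-0.03,0.04],-3.8],
    [[1.03,-0.03,0.04],-3.8],
    [[1.03,-0.02,0.05],-3.8],
    [[1.03,-0.01,0.05],-3.8],
    [[1.03,-0.01,0.05],-3.8]
  ]
}}

```text
t: 12.15
ee_pos: [625.0, -233.7, 83.9]
orientation: [2.983, 0.818, 0.06]
ft_force: [-1.1, -1.3, 0.8]
width: 34.3
```

```bash
python3 -c "
from h import *
st()"
```

```text
t 12.15 r 156.1 th -0.389 z 83.9 head-err 3.4  Fcw-resist -1.53 Frad 0.63 Fz 0.76 w 34.3
```

Request:
{"api": "arm_command", "payload": {
  "increments": [
    [[1.03,-0.05,0.1],-3.0],
    [[0.7,-0.03,0.1],-2.0],
    [[-1.0,0,0],3.5],
    [[-1.03,-0.02,0],3.8],
    [[-1.03,-0.0,0],3.8],
    [[-1.03,-0.0,0],3.8]
  ]
}}

```text
t: 12.75
ee_pos: [605.9, -243.6, 81.1]
orientation: [3.046, 0.561, 0.067]
ft_force: [1.5, 0.7, 0.7]
width: 34.4
```

```bash
python3 -c "
from h import *
st()"
```

```text
t 12.75 r 157.7 th -0.252 z 81.1 head-err 1.4  Fcw-resist 1.60 Frad -0.14 Fz 0.70 w 34.4
```

Request:
{"api": "arm_command", "payload": {
  "increments": [
    [[-1.03,-0.03,0],3.6]
  ]
}}

```text
t: 12.85
ee_pos: [596.5, -247.2, 81.0]
orientation: [3.063, 0.462, 0.071]
ft_force: [4.5, 1.3, 1.0]
width: 34.2
```

```bash
python3 -c "
from h import *
st()"
```

```text
t 12.85 r 158.2 th -0.189 z 81.0 head-err 1.3  Fcw-resist 4.73 Frad -0.03 Fz 1.01 w 34.2
```

Request:
{"api": "arm_command", "payload": {
  "increments": [
    [[-1.03,-0.03,0],3.6]
  ]
}}

```text
t: 12.95
ee_pos: [587.4, -250.2, 81.0]
orientation: [3.078, 0.361, 0.077]
ft_force: [3.4, 1.0, -0.7]
width: 34.2
```

```bash
python3 -c "
from h import *
st()"
```

```text
t 12.95 r 158.9 th -0.128 z 81.0 head-err 1.0  Fcw-resist 3.51 Frad -0.26 Fz -0.72 w 34.2
```

Request:
{"api": "arm_command", "payload": {
  "increments": [
    [[-1.03,-0.15,0],3.6]
  ]
}}

```text
t: 13.05
ee_pos: [578.0, -251.6, 80.9]
orientation: [3.089, 0.26, 0.083]
ft_force: [3.8, 0.8, -0.8]
width: 34.3
```

```bash
python3 -c "
from h import *
st()"
```

```text
t 13.05 r 158.5 th -0.069 z 80.9 head-err 0.7  Fcw-resist 3.89 Frad -0.17 Fz -0.77 w 34.3
```

Request:
{"api": "arm_command", "payload": {
  "increments": [
    [[-1.03,-0.15,0],3.6]
  ]
}}

```text
t: 13.15
ee_pos: [568.6, -252.2, 80.8]
orientation: [3.096, 0.159, 0.089]
ft_force: [3.6, -0.0, -0.6]
width: 34.1
```

```bash
python3 -c "
from h import *
st()"
```

```text
t 13.15 r 157.9 th -0.009 z 80.8 head-err 0.4  Fcw-resist 3.63 Frad 0.36 Fz -0.64 w 34.1
```

Request:
{"api": "arm_command", "payload": {
  "increments": [
    [[-1.03,-0.1,0],3.6]
  ]
}}

```text
t: 13.25
ee_pos: [559.3, -252.6, 80.7]
orientation: [3.101, 0.057, 0.095]
ft_force: [3.5, 0.3, 0.3]
width: 34.1
```

```bash
python3 -c "
from h import *
st()"
```

```text
t 13.25 r 157.7 th 0.050 z 80.7 head-err 0.0  Fcw-resist 3.46 Frad -0.15 Fz 0.30 w 34.1
```

Request:
{"api": "arm_command", "payload": {
  "increments": [
    [[-1.03,-0.1,0],3.6]
  ]
}}

```text
t: 13.35
ee_pos: [550.1, -252.5, 80.6]
orientation: [3.102, -0.044, 0.102]
ft_force: [5.6, -0.1, 0.1]
width: 34.5
```

```bash
python3 -c "
from h import *
st();crop('top',295,180,145,75,5,'pics/ct7.png')"
```

```text
t 13.35 r 157.5 th 0.108 z 80.6 head-err -0.4  Fcw-resist 5.63 Frad -0.05 Fz 0.14 w 34.5
```

View pics/ct7.png

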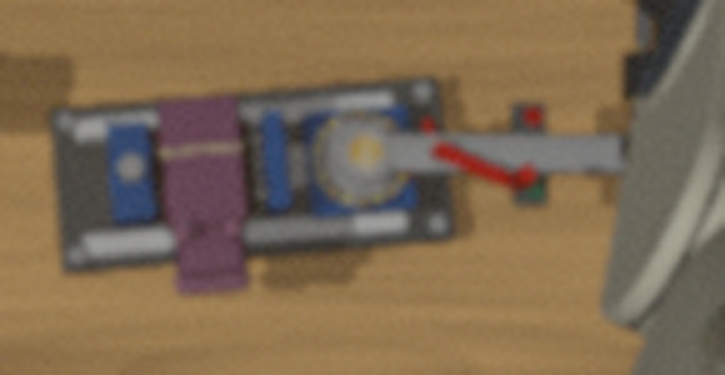

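Request:
{"api": "arm_command", "payload": {
  "increments": [
    [[-0.5,-0.05,0],1.8]
  ]
}}

```text
t: 13.5
ee_pos: [545.2, -252.1, 80.7]
orientation: [3.101, -0.098, 0.106]
ft_force: [5.1, -0.8, -2.3]
width: 34.0
```

```bash
python3 -c "
from h import *
st()"
```

```text
t 13.50 r 157.3 th 0.140 z 80.7 head-err -0.6  Fcw-resist 5.13 Frad 0.52 Fz -2.32 w 34.0
```

Request:
{"api": "arm_command", "payload": {
  "increments": [
    [[-0.5,-0.05,0],1.8]
  ]
}}

```text
t: 13.6
ee_pos: [541.7, -251.7, 80.7]
orientation: [3.099, -0.146, 0.111]
ft_force: [6.4, -0.1, -3.9]
width: 34.1
```

```bash
python3 -c "
from h import *
st()"
```

```text
t 13.60 r 157.1 th 0.162 z 80.7 head-err -1.1  Fcw-resist 6.40 Frad -0.38 Fz -3.91 w 34.1
```

Request:
{"api": "arm_command", "payload": {
  "increments": [
    [[-0.5,-0.05,0],1.8]
  ]
}}

```text
t: 13.7
ee_pos: [538.5, -251.2, 80.7]
orientation: [3.097, -0.195, 0.117]
ft_force: [6.6, -0.9, -4.0]
width: 34.1
```

```bash
python3 -c "
from h import *
st()"
```

```text
t 13.70 r 156.9 th 0.183 z 80.7 head-err -1.7  Fcw-resist 6.65 Frad 0.29 Fz -4.00 w 34.1
```

Request:
{"api": "arm_command", "payload": {
  "increments": [
    [[-0.5,-0.05,0],1.8]
  ]
}}

```text
t: 13.8
ee_pos: [535.4, -250.6, 80.6]
orientation: [3.093, -0.243, 0.124]
ft_force: [7.1, -1.2, -4.7]
width: 34.5
```

```bash
python3 -c "
from h import *
st()"
```

```text
t 13.80 r 156.6 th 0.202 z 80.6 head-err -2.4  Fcw-resist 7.22 Frad 0.40 Fz -4.65 w 34.5
```

Request:
{"api": "arm_command", "payload": {
  "increments": [
    [[-0.5,-0.05,0],1.5]
  ]
}}

```text
t: 13.9
ee_pos: [532.6, -250.0, 80.6]
orientation: [3.09, -0.283, 0.13]
ft_force: [7.9, -0.5, -5.2]
width: 34.4
```

```bash
python3 -c "
from h import *
st()"
```

```text
t 13.90 r 156.4 th 0.221 z 80.6 head-err -2.8  Fcw-resist 7.84 Frad -0.58 Fz -5.24 w 34.4
```

Request:
{"api": "arm_command", "payload": {
  "increments": [
    [[-0.5,-0.05,0],1.5]
  ]
}}

```text
t: 14.0
ee_pos: [530.0, -249.3, 80.5]
orientation: [3.085, -0.323, 0.138]
ft_force: [8.8, -2.1, -6.2]
width: 34.4
```

```bash
python3 -c "
from h import *
st()
crop('top',295,180,145,75,5,'pics/ct8.png')"
```

```text
t 14.00 r 156.1 th 0.238 z 80.5 head-err -3.3  Fcw-resist 9.02 Frad 0.73 Fz -6.18 w 34.4
```

View pics/ct8.png

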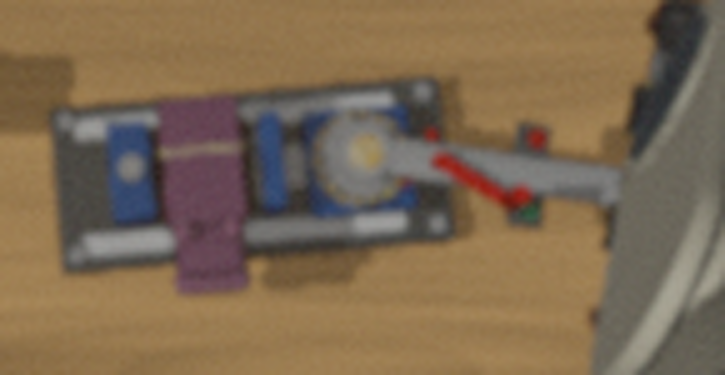

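The handle stiffened to 9 N while moving, which is about 40 N of squeeze. The hippo is flat between both pads. Letting go.

Request:
{"api": "arm_command", "payload": {
  "increments": [
    [[0.2,0,0],0],
    [[0.2,0,0],0],
    [[0.1,0,0],0]
  ]
}}

```text
t: 14.35
ee_pos: [536.5, -250.6, 81.2]
orientation: [3.085, -0.32, 0.141]
ft_force: [2.0, -0.4, -0.9]
width: 34.2
```

```bash
python3 -c "
from h import *
st();"
```

```text
t 14.35 r 156.5 th 0.196 z 81.2 head-err -5.6  Fcw-resist 2.02 Frad 0.14 Fz -0.92 w 34.2
```

Request:
{"api": "arm_command", "payload": {
  "increments": [
    [[0,0,0],0],
    [[0,0,0],0],
    [[0,0,0],0]
  ],
  "gripper": 0.65
}}

```text
t: 14.65
ee_pos: [535.7, -250.3, 80.8]
orientation: [3.086, -0.318, 0.137]
ft_force: [1.3, -0.3, -0.4]
width: 54.7
```

```bash
python3 -c "
from h import *
st();knobscene()
crop('scene',220,150,130,130,4,'pics/cs9.png')"
```

```text
t 14.65 r 156.3 th 0.201 z 80.8 head-err -5.3  Fcw-resist 1.37 Frad 0.17 Fz -0.44 w 54.7
knob px [244.4 239.3] n 1002 P [ 510.1 -213.    92. ] r 125.7 theta 0.439
```

View pics/cs9.png

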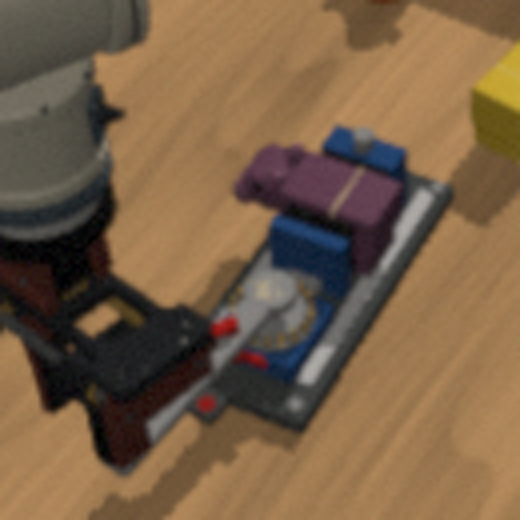

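Request:
{"api": "arm_command", "payload": {
  "increments": [
    [[0.6,0,0],0],
    [[0.3,0,0],0],
    [[0,0,0],0]
  ]
}}

```text
t: 15.05
ee_pos: [544.7, -252.2, 81.7]
orientation: [3.086, -0.319, 0.136]
ft_force: [0.0, -0.2, -0.5]
width: 56.9
```

```bash
python3 -c "
from h import *
st()"
```

```text
t 15.05 r 157.4 th 0.143 z 81.7 head-err -8.6  Fcw-resist 0.03 Frad 0.21 Fz -0.50 w 56.9
```

Request:
{"api": "arm_command", "payload": {
  "increments": [
    [[0,0,-1],0],
    [[0,0,-2],0],
    [[0,0,-3],0],
    [[0,0,-4],0],
    [[0,2,-3],0],
    [[0,4,0],0],
    [[0,4,0],0],
    [[0,0,0],0],
    [[0,0,0],0]
  ]
}}

```text
t: 15.95
ee_pos: [511.8, -346.3, 225.1]
orientation: [3.085, -0.315, 0.138]
ft_force: [-0.1, -0.6, 0.2]
width: 57.1
```

```bash
python3 -c "
from h import *
st();knobscene()
crop('scene',220,150,130,130,4,'pics/cs10.png');crop('top',295,180,145,75,5,'pics/ct10.png')
cv2.imwrite('pics/top10.png',get_image('top')[:,:,::-1])"
```

```text
t 15.95 r 254.7 th 0.252 z 225.1 head-err -2.2  Fcw-resist 0.01 Frad 0.65 Fz 0.18 w 57.1
knob px [248.7 257.3] n 157 P [ 551.1 -250.2   92. ] r 155.2 theta 0.102
```

View pics/cs10.png

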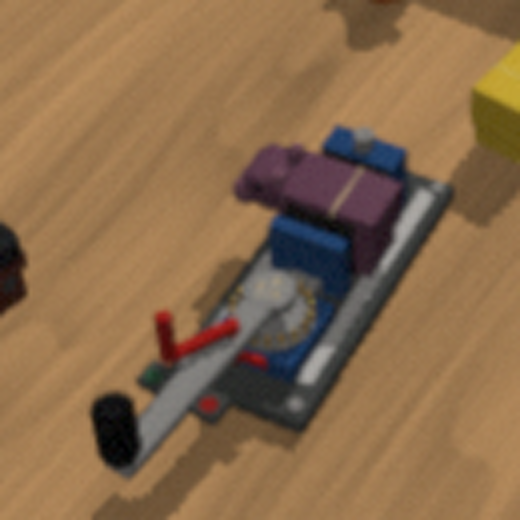

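View pics/ct10.png

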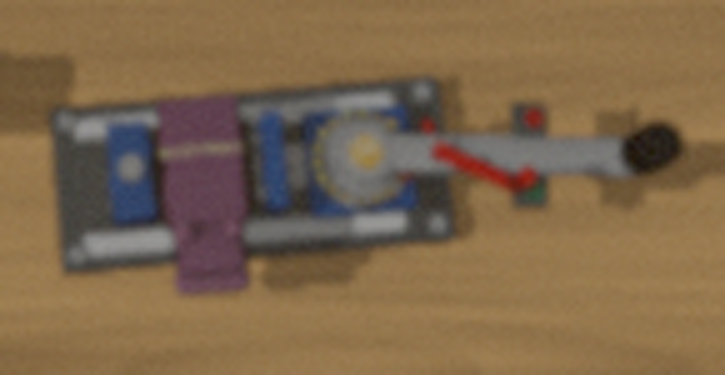

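View pics/top10.png

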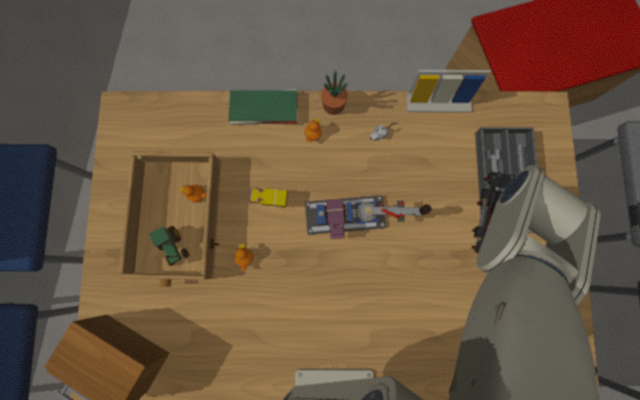

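The robot is clear at z 225 mm with no contact force. The tab is at the green dot, the hippo is upright between the pads, and the handle sprang back slightly to 0.10 rad, as described. Handing in.

```bash
python3 -c "
from h import *
close_job()"
```

```text
the job is handed in; nothing more can be done
```

I flipped the red pawl lever to the green-dot side and closed the jaw with two clockwise handle strokes. I then let go, lifted clear and handed the job in at about 16 s of the 54 s.

- **Squeeze:** I stopped when the handle stiffened from about 3.5 N to 9 N while moving, which by the given figures is about 40 N on the hippo. On letting go, the handle sprang back from about 0.2 to 0.10 rad, as expected for a spring-back to 8–20 N. The remaining squeeze could not be measured directly.
- **Last pictures:** The tab was at the green dot and the hippo stood upright between both pads. The ducks, tractor and mouse were where they started. The glue bottle was hidden under the robot arm, so I could not check it. The tool stayed well above the bottle's 110 mm wherever it passed near it.
- **Robot:** It was clear of everything, with near-zero force at the wrist.
- **Error on the way:** I rotated the shifts of the first move the wrong way, which took the empty gripper close to the robot's base. It touched nothing and I corrected it.

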